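# Lock the hold-down bar of a gluing fixture with a linchpin

### The arm

A 7-joint arm with a two-finger parallel gripper is mounted at the origin on the work surface. World frame = base frame: x ahead of the robot, y to its left, z up, the work surface at z = 0. Lengths are in m, angles in rad, forces in N, time in s.
With the tool pointing down it reaches from about 0.425 to 0.925 m from the base axis. Payload 6.8 kg.
Tool frame: the origin (TCP) lies midway between the tips of the shut fingers; the grasp point (between the pads) lies 19 mm behind it; z points along the fingers, y is the direction in which the jaws open and shut (so a half turn about z gives the same grasp; the last joint's range is limited). The gripper opens to 88 mm and grips with 3 to 60 N. Pads are 20 mm wide; open, the fingers measure 115 mm over their backs; the gripper's body (75 mm by 178 mm) begins 61 mm behind the grasp point.
Start: joints at [1.079, 0.477, 0.022, 1.555, -0.011, 1.109, -0.083], TCP at [0.253, -0.626, 0.223] pointing down, gripper open.
Joint ranges: [-2.96, 2.96], [-0.34, 2.1], [-1.41, 1.46], [0.24, 2.44], [-1.37, 4.51], [0.17, 1.92], [-2.96, 2.96]. Speed limits (rad/s): [2.39, 2.39, 3.14, 3.14, 3.14, 3.14, 3.14].

### API

Orientations are given as a unit quaternion [x, y, z, w].
In Python, from rig import robot gives the robot as it stands. Calls block until the motion is done:
- robot.movep(position, orientation): joint-space move of the TCP to a pose.
- robot.line_to(position, ori=None, v=0.15, force_limit=None): straight line of the TCP; ori=None keeps the orientation; v is the mean speed in m/s. With force_limit (N) it stops when the force on the tool has changed by that much, and returns True; else False.
- robot.set_joints(angles): joint-space move.
- robot.gripper_to(opening): finger opening in m; the grip force is fixed at half the most; returns when the fingers have stopped.
- robot.dwell(seconds).
- robot.solve_ik(position, orientation): joint angles nearest the present ones, or None.
- robot.grab_frame(name): name is "scene" or "side" or "wrist"; returns the picture (384x512x3 uint8, red, green, blue); there is no depth.
- robot.camera_model(name): a dict with "camera_matrix" (3x3 intrinsics, pixels), "R" (3x3) and "t" (3): a world point X has camera coordinates R X + t. Camera axes: x right, y down, z forward; pixel columns grow to the right and rows downward; lengths in m; the calibration is good to about 2 mm. A picture is of the moment at which its call begins: read the wrist's pose just before it. camera_model takes no time and is no camera call; for the wrist camera it gives the pose at the moment of the call.
A pose or a line that the arm cannot do raises robot.IKError and nothing moves.
- robot.job_done(): hands the job in, once; it reports no verdict.
Readings, each from a call of its own:
- robot.current_clock(): time.
- robot.current_q(): joint angles.
- robot.current_joint_vel(): joint speeds.
- robot.current_tau(): joint torques, N m.
- robot.current_eef_pos(): TCP position.
- robot.current_tcp_rot(): TCP orientation.
- robot.current_force(): force on the tool from outside, world axes, zero at the start.
- robot.current_wrist_torque(): the same for the moment, N m.
- robot.current_width(): finger opening in m.
Only numpy, scipy, OpenCV 4.12 (cv2) and the standard library are available. Lean on these libraries where they do the work, as an engineer would, in place of code of your own. Each camera call takes 0.05 s, during which the arm holds its last target. There are 200 camera calls.

### The job

Take the linchpin, the only pin in the wooden stand that carries a wire ring, and push it from above through the hole near the free end of the fixture's steel bar until its collar rests on the bar. Then swing its ring over the bar's free end and down past level, so that the ring hangs around the end of the bar with its cross-wire below the bar's top face, and let go.

Things in the scene. Friction and masses are not known exactly. Their poses are not given: they have to be found in the camera images.
- pin_head (a point): Centre of the linchpin's flat steel head: 12 mm along x, 20 along y, 43 high, z up. Its round collar (34 mm across, 4 thick) has its underside 26 mm below this point; under it a tapered stem 10 mm thick, 46 long. The pin (175 g) starts upright in one of 3 holes, 80 mm apart, of a wooden stand 60 mm high; the other holes hold a pin with the same head but no ring and one with a round knob.
- ring_bar (a point): Middle of the cross-wire of the linchpin's ring, a square loop of 5 mm steel wire with legs 25 mm either side of the pin's axis. Starts upright around the head, 40 mm above pin_head, 19 mm above the head's top. The head can be pinched across its 12 mm (along the pin's x) with the ring standing between the fingers.
- pin_ring (a joint): Angle of the ring (rad): 0 upright, + towards the pin's x, 1.57 level, stops at 2.05 to either side. It turns about the pin's y, 9 mm above the collar's underside; the cross-wire is 57 mm from that axis. The hinge is lightly stiff: the ring stays up near upright, but once tipped past about 40 degrees it falls on to its stop. Under 1 N at the cross-wire tips it.
- shaft_hole (a point): Centre of the hole's mouth on the steel bar's top face, 100 mm above the table. x runs level to the bar's free end, 16 mm away; z up. The hole is 16 mm wide, chamfered, through; the bar 28 wide, 20 thick. Seated pin: pin_head 26 mm above this. For the ring to clear the bar, turn the pin's x along the bar, either way round, within 12 degrees. Sleeve and straps behind stand 4 mm or less proud.
Mind the look-alikes: they are no part of the job. Leave any red look-alike of the part that bears pin_head alone.

How it is judged:
On the way:
1. the linchpin is pushed fully into the bar's hole, its ring not yet over the bar's end (horizontal distance between pin_head and shaft_hole below 0.01 m and z of pin_head in the frame of shaft_hole between 0.018 and 0.031 m and angle between pin_head's own z axis and vertical below 0.2 rad and z of ring_bar in the frame of shaft_hole above 0.012 m), for 0.2 s.
At the end, for the whole second after the job is handed in: The linchpin stands in the bar's hole, within 10 mm of its centre, upright within 11 degrees and seated to within 5 mm, and its ring is swung over the bar's free end, with the middle of the cross-wire beyond the end and below the bar's top face (horizontal distance between pin_head and shaft_hole below 0.01 m and z of pin_head in the frame of shaft_hole between 0.018 and 0.031 m and angle between pin_head's own z axis and vertical below 0.2 rad and z of ring_bar in the frame of shaft_hole below 0 m and x of ring_bar in the frame of shaft_hole above 0.02 m); the robot touches nothing.
It also fails if it takes over 54 s, if anything falls off the work surface, if the arm or the gripper's body presses on something with over 40 N, if the wrist force passes 120 N, or if a joint passes its speed limit or range.

## Working session

There is one attempt and no reset: what is moved stays moved. The work goes in short steps, each a Python script; the robot and the scene stay as the last script left them, time stands still between calls to the robot, and variables do not carry over. Pictures are saved under pics/ and viewed, about 8 in all and at most 12, crops included, and the job is handed in when it is done.

```bash
mkdir -p pics; ls
python3 - <<'E'
from rig import robot
import cv2,numpy as np
a=robot.grab_frame("scene");b=robot.grab_frame("side")
for n,i in(("scene",a),("side",b)):
    cv2.imwrite(f"pics/{n}0.png",cv2.cvtColor(i,cv2.COLOR_RGB2BGR))
    m=robot.camera_model(n);print(n,np.round(m["camera_matrix"],1).tolist(),np.round(m["R"],3).tolist(),np.round(m["t"],3).tolist(), np.round(-m["R"].T@m["t"],3))
print(robot.current_clock(),robot.current_tcp_rot())
E
```

```text
pics
scene [[380.1, 0.0, 258.8], [0.0, 380.1, 187.9], [0.0, 0.0, 1.0]] [[-0.277, 0.961, -0.012], [0.719, 0.198, -0.666], [-0.638, -0.193, -0.746]] [0.222, -0.287, 1.33] [1.115 0.1   0.803]
side [[431.7, 0.0, 258.7], [0.0, 431.7, 190.3], [0.0, 0.0, 1.0]] [[-0.964, -0.266, 0.013], [-0.15, 0.501, -0.852], [0.22, -0.823, -0.523]] [0.486, 0.224, 0.836] [0.319 0.705 0.621]
0.1 [ 9.81642555e-01  1.90728300e-01 -2.00304587e-04 -7.55211657e-04]
```

View pics/scene0.png

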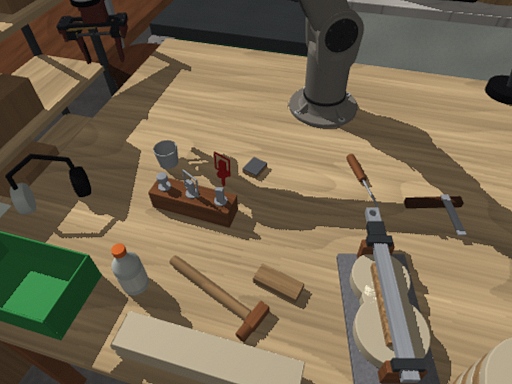

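View pics/side0.png

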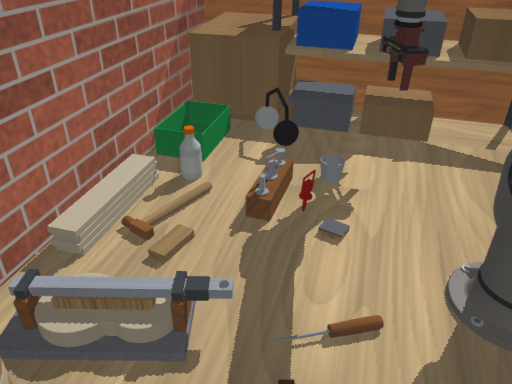

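The scene view shows the stand with three pins at about (163,180), (190,186) and (220,196), a red ring pin outside the stand at (222,165), and the bar's hole at about (373,213). The side view shows the pins at (280,156), (271,170) and (263,185), the red pin at (307,188), and the bar end at (228,289). Candidates: the middle pin looks ringed and the red one is the decoy, so I'll confirm that in an enlarged crop.

Run:
```python
import cv2,numpy as np
a=cv2.imread("pics/scene0.png");b=cv2.imread("pics/side0.png")
r=lambda i,x,y,w,h,s:cv2.resize(i[y:y+h,x:x+w],None,fx=s,fy=s,interpolation=cv2.INTER_CUBIC)
A=r(a,145,150,100,75,4);B=r(b,240,140,100,75,4)
C=r(a,345,195,100,75,4);D=r(b,170,255,100,75,4)
cv2.imwrite("pics/crop0.png",np.vstack([np.hstack([A,B]),np.hstack([C,D])]))
```

```text
(no output)
```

View pics/crop0.png

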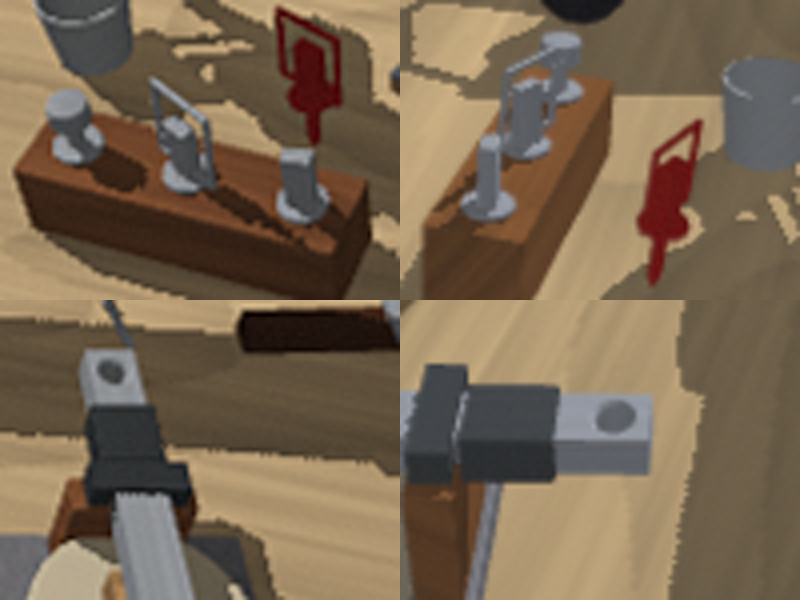

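The middle pin (scene 191,186; side 272,169) is the linchpin, since it is grey, stands in the stand and carries the wire ring. The left pin has a knob, the right one has the same head but no ring, and the red one is the decoy outside the stand. The hole is at scene (372.5,213) and side (224,284).

```bash
cat > h.py <<'E'
from rig import robot
import numpy as np, cv2
from scipy.spatial.transform import Rotation as R
def ray(n,p,m=None):
    m=m or robot.camera_model(n);d=m["R"].T@np.linalg.solve(m["camera_matrix"],[p[0],p[1],1.]);return -m["R"].T@m["t"],d/np.linalg.norm(d)
def plane(n,p,z,m=None):
    c,d=ray(n,p,m);return c+d*(z-c[2])/d[2]
def tri(p,q):
    A=np.zeros((3,3));b=np.zeros(3);L=[]
    for n,x in(("scene",p),("side",q)):
        c,d=ray(n,x);P=np.eye(3)-np.outer(d,d);A+=P;b+=P@c;L.append((P,c))
    X=np.linalg.solve(A,b);return X,[np.linalg.norm(P@(X-c)) for P,c in L]
def down(yaw): # tool z down, tool y (jaw) along world angle yaw
    y=np.array([np.cos(yaw),np.sin(yaw),0]);z=np.array([0,0,-1.])
    return R.from_matrix(np.c_[np.cross(y,z),y,z]).as_quat()
def proj(m,X):
    c=m["camera_matrix"]@(m["R"]@X+m["t"]);return c[:2]/c[2]
def snap(n,f):
    m=robot.camera_model(n);i=robot.grab_frame(n);cv2.imwrite(f,cv2.cvtColor(i,cv2.COLOR_RGB2BGR));return m,i
E
python3 - <<'E'
from h import *
s=lambda x,y:(145+x/4-.4,150+y/4-.4)
d=lambda x,y:(240+(x-400)/4-.4,140+y/4-.4)
print("head",tri(s(183,145),d(529,113)))
print("ring",tri(s(182,102),d(529,62)))
print("ringends",tri(s(152,82),d(503,77)),tri(s(212,124),d(557,47)))
for a in((72,150),(183,180),(303,206)): print("collar",plane("scene",s(*a),.064))
for a in((487,206),(530,147),(566,92)): print("collar side",plane("side",d(*a),.064))
h=lambda x,y:(345+x/4-.4,195+(y-300)/4-.4); k=lambda x,y:(170+(x-400)/4-.4,255+(y-300)/4-.4)
print("hole",tri(h(110,372),k(616,417)),plane("scene",h(110,372),.1),plane("side",k(616,417),.1))
print("bar end corners",plane("scene",h(84,350),.1),plane("scene",h(131,348),.1),plane("side",k(653,397),.1),plane("side",k(650,441),.1))
print("bar far (side)",plane("side",(20,277+0),.1),plane("side",(212,277+3),.1))
E
```

```text
head (array([ 0.54114363, -0.25628765,  0.08514037]), [np.float64(3.9347817672880374e-05), np.float64(3.9347817672772753e-05)])
ring (array([ 0.54065931, -0.25063038,  0.12533912]), [np.float64(0.0004786556605379459), np.float64(0.00047865566053807365)])
ringends (array([ 0.54867737, -0.26005958,  0.12453026]), [np.float64(0.01833642391585141), np.float64(0.018336423915851458)]) (array([ 0.53294475, -0.23998693,  0.12657713]), [np.float64(0.018246665181140872), np.float64(0.018246665181140872)])
collar [ 0.54773416 -0.33550221  0.064     ]
collar [ 0.55240348 -0.25489002  0.064     ]
collar [ 0.55228105 -0.17285175  0.064     ]
collar side [ 0.54586456 -0.17050451  0.064     ]
collar side [ 0.53813317 -0.24933003  0.064     ]
collar side [ 0.53275237 -0.33093065  0.064     ]
hole (array([0.51536052, 0.19417369, 0.09790775]), [np.float64(0.0008209786031118315), np.float64(0.0008209786031119392)]) [0.51793434 0.19439661 0.1       ] [0.51420816 0.19532718 0.1       ]
bar end corners [0.50532086 0.17823629 0.1       ] [0.4963949  0.20475744 0.1       ] [0.50293484 0.1793269  0.1       ] [0.49581616 0.20477492 0.1       ]
bar far (side) [0.85586375 0.27743347 0.1       ] [0.53647233 0.19205581 0.1       ]
```

Run:
```python
from h import *
s=lambda x,y:(145+x/4-.4,150+y/4-.4)
d=lambda x,y:(240+(x-400)/4-.4,140+y/4-.4)
a=tri(s(152,82),d(557,47));b=tri(s(212,124),d(503,77));v=b[0]-a[0];yaw=np.arctan2(v[1],v[0])
print(a,b,np.degrees(yaw),np.linalg.norm(v))
jaw=yaw+np.pi/2
q=min((down(jaw),down(jaw+np.pi)),key=lambda q:np.abs(robot.solve_ik([.542,-.254,.27],q)-robot.current_q()).max())
robot.movep([.542,-.254,.27],q)
m,i=snap("wrist","pics/w1.png")
np.save("m1.npy",m,allow_pickle=True)
print(robot.current_clock(),robot.current_q().round(2),(-m["R"].T@m["t"]).round(3),proj(m,np.array([.542,-.254,.085])))
for j in(196,16):print(robot.solve_ik([.516,.1945,.2],down(np.radians(j))))
```

```text
(array([ 0.52874171, -0.27621639,  0.12505262]), [np.float64(4.52897837865623e-05), np.float64(4.528978378653994e-05)]) (array([ 0.55172544, -0.2264871 ,  0.12449316]), [np.float64(5.393151240866396e-05), np.float64(5.3931512408651414e-05)]) 65.19471211040926 0.05478655070185563
1.875 [ 0.56  0.33 -0.28  1.67  0.1   1.15 -0.19] [ 0.575 -0.182  0.432] [250.81591044 170.6657832 ]
[-1.36030238  0.62857604  1.28377983  1.92812974 -0.67847861  1.11646165
 -2.66169798]
[ 0.07136856  0.37680965 -0.67912646  1.84173791  0.27494982  1.01839655
 -0.44021147]
```

View pics/w1.png

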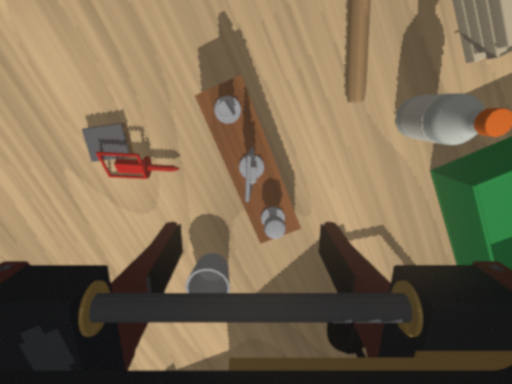

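The wrist view shows the stand with the knob pin at (228,108), the linchpin at (251,167) with its ring nearly edge-on and the plain pin at (273,222), and the red decoy lying at (125,165). I'll enlarge it to refine the pose and yaw.

Run:
```python
import cv2
i=cv2.imread("pics/w1.png")[130:220,190:310]
cv2.imwrite("pics/w1c.png",cv2.resize(i,None,fx=6,fy=6,interpolation=cv2.INTER_CUBIC))
```

```text
(no output)
```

View pics/w1c.png

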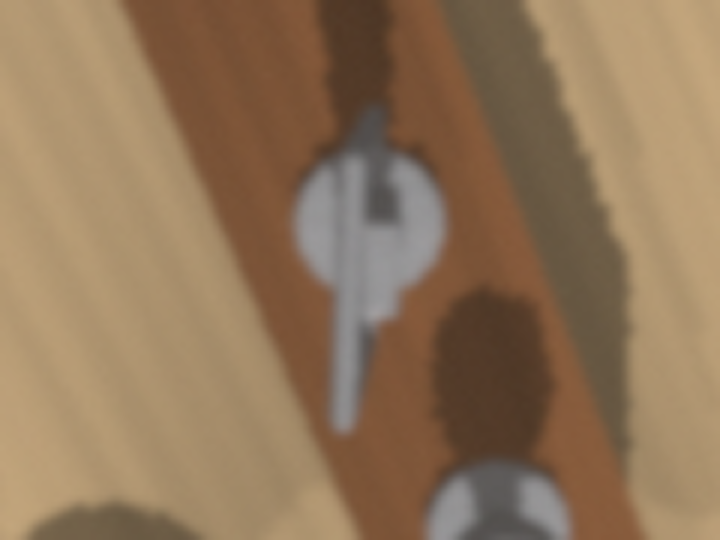

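Run:
```python
from h import *
m=np.load("m1.npy",allow_pickle=True).item()
w=lambda x,y:(190+x/6-.4,130+y/6-.4)
c=plane("wrist",w(370,222),.064,m);print("collar",c)
a=plane("wrist",w(355,155),.1285,m);b=plane("wrist",w(344,430),.1285,m);v=b-a
print("wire mid",(a+b)/2,"yaw",np.degrees(np.arctan2(v[1],v[0]))%180,np.linalg.norm(v))
# head top outer edges (z=.1075): near-face corners
a=plane("wrist",w(362,318),.1075,m);b=plane("wrist",w(398,318),.1075,m);v=b-a
print("head top near edge",a,b,"yaw",np.degrees(np.arctan2(v[1],v[0])), np.linalg.norm(v))
a=plane("wrist",w(403,222),.1075,m);b=plane("wrist",w(398,318),.1075,m);v=b-a
print("head side edge",np.degrees(np.arctan2(v[1],v[0]))%180, np.linalg.norm(v))
```

```text
collar [ 0.54289966 -0.2535395   0.064     ]
wire mid [ 0.53911304 -0.25217237  0.1285    ] yaw 62.70028054793754 0.05306958725039678
head top near edge [ 0.53698937 -0.26222656  0.1075    ] [ 0.54354139 -0.26527024  0.1075    ] yaw -24.91682722774161 0.007224475750684528
head side edge 62.529453420029526 0.019638606367475747
```

Run:
```python
from h import *
cur=R.from_quat(robot.current_tcp_rot()).as_matrix()[:,1]
g=-27. if np.dot(cur[:2],[np.cos(np.radians(-27)),np.sin(np.radians(-27))])>0 else 153.
print("jaw",g)
q=down(np.radians(g));xy=[.5427,-.2540]
robot.gripper_to(.05)
robot.movep([*xy,.17],q)
print(robot.line_to([*xy,.071],v=.1,force_limit=8),robot.current_eef_pos())
robot.gripper_to(0.0);print("w",robot.current_width())
robot.line_to([*xy,.20],v=.12);print("w",robot.current_width(),robot.current_force())
# to pre-hole view pose: back off from hole
q2=down(np.radians(g+43))
robot.movep([.516,.1945,.23],q2)
m,i=snap("wrist","pics/w2.png");np.save("m2.npy",m,allow_pickle=True)
snap("side","pics/s2.png");snap("scene","pics/c2.png")
t=robot.current_eef_pos();print(robot.current_clock(),t,robot.current_width())
a=cv2.imread("pics/s2.png");b=cv2.imread("pics/c2.png");w=cv2.imread("pics/w2.png")
P=proj(robot.camera_model("side"),t).astype(int);Q=proj(robot.camera_model("scene"),t).astype(int);print(P,Q)
np.save("pq.npy",[P,Q])
f=lambda i,p:cv2.resize(i[max(p[1]-30,0):max(p[1]-30,0)+100,max(p[0]-66,0):max(p[0]-66,0)+133],(400,300),interpolation=cv2.INTER_CUBIC)
cv2.imwrite("pics/comb2.png",np.vstack([np.hstack([f(a,P),f(b,Q)]),np.hstack([cv2.resize(w,(400,300)),cv2.resize(w[130:310,136:376],(400,300))])]))
```

```text
jaw -27.0
False [ 0.54325507 -0.25419034  0.07167936]
w 0.01202980517022943
w 0.0117201052135697 [ 0.33906136 -0.08751555 -1.82808681]
7.95 [0.51658449 0.1930789  0.22978064] 0.01184550398477637
[220 220] [384 173]
```

View pics/comb2.png

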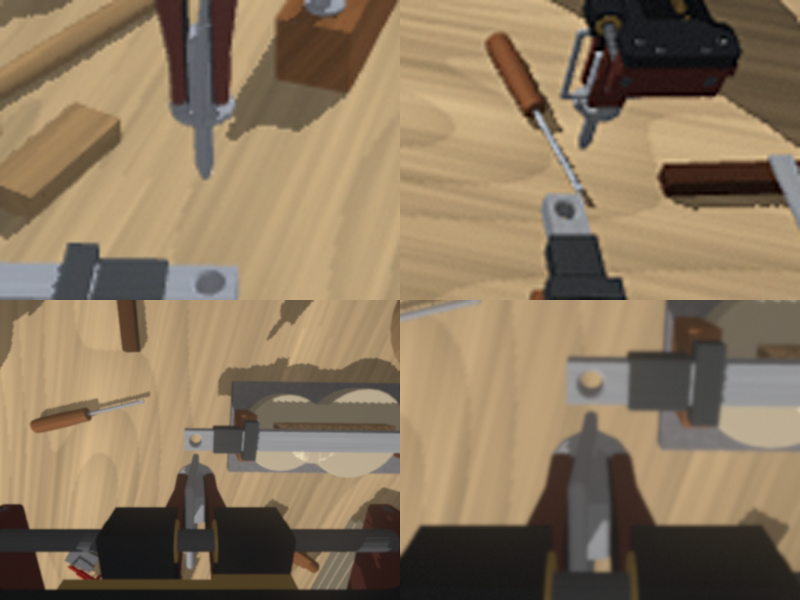

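The comb view shows the pin held straight between the fingers and the ring standing. In the wrist picture the hole is at (250.6,178) and the stem tip at (250,199). I'll measure the hole and bar yaw from that picture by mask, along with the stem's offset from the TCP.

Run:
```python
from h import *
m=np.load("m2.npy",allow_pickle=True).item()
im=cv2.imread("pics/w2.png");hsv=cv2.cvtColor(im,cv2.COLOR_BGR2HSV)
g=((hsv[...,1]<60)&(hsv[...,2]>70)).astype(np.uint8)
x0,y0,x1,y1=225,155,275,196
sub=g[y0:y1,x0:x1]
cs,hi=cv2.findContours(sub,cv2.RETR_CCOMP,cv2.CHAIN_APPROX_NONE)
for c,h in zip(cs,hi[0]):
    if cv2.contourArea(c)<30: continue
    M=cv2.moments(c);p=(x0+M["m10"]/M["m00"],y0+M["m01"]/M["m00"])
    print("hole" if h[3]>=0 else "outer",cv2.contourArea(c),np.round(p,1),cv2.boundingRect(c),plane("wrist",p,.1,m).round(4))
for x in range(236,272,4):
    r=np.where(g[155:196,x])[0]+155; print(x,r.min(),r.max(),end="; ")
X=[];T=[]
for x in range(240,270):
    r=np.where(g[155:196,x])[0]+155;T.append(r.min());X.append(x)
k=np.polyfit(X,T,1);a=plane("wrist",(240,np.polyval(k,240)),.1,m);b=plane("wrist",(270,np.polyval(k,270)),.1,m);v=a-b
print("\nbar yaw",np.degrees(np.arctan2(v[1],v[0]))%360)
t=robot.current_eef_pos();print("tip px",proj(m,t-[0,0,.057]), "pad tcp px",proj(m,t))
print("tip on z.173",plane("wrist",(250,199),.173,m))
cv2.imwrite("pics/w2c.png",cv2.resize(im[150:300,200:300],None,fx=4,fy=4,interpolation=cv2.INTER_CUBIC))
```

```text
outer 1041.0 [254.9 178.4] (11, 9, 39, 32) [0.5196 0.2001 0.1   ]
hole 115.0 [250.3 177.7] (18, 17, 15, 12) [0.5146 0.1995 0.1   ]
236 166 192; 240 164 192; 244 164 192; 248 165 192; 252 165 192; 256 165 192; 260 165 192; 264 165 192; 268 165 192; 
bar yaw 193.44534127044997
tip px [250.42823885 206.98367023] pad tcp px [250.38509294 237.83231796]
tip on z.173 [0.51429892 0.19982042 0.173     ]
```

View pics/w2c.png

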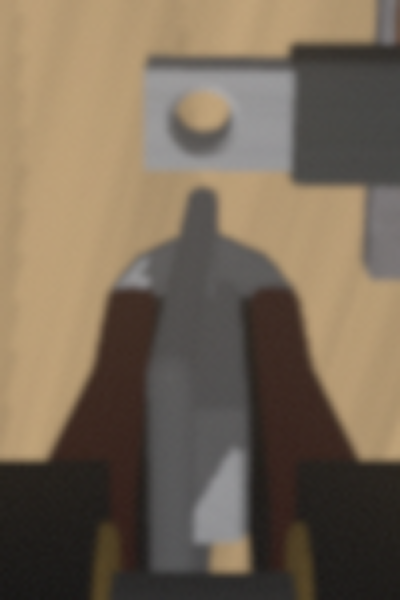

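Run:
```python
from h import *
m=np.load("m2.npy",allow_pickle=True).item()
t=np.array([.51658,.19308,.22978])
h=plane("wrist",(250.2,179.3),.1,m);print("hole",h)
Rt=R.from_quat(robot.current_tcp_rot()).as_matrix();print(Rt.round(4).tolist())
cam=-m["R"].T@m["t"];print("cam rel tool",Rt.T@(cam-t))
u=Rt[:,0]*np.sign(Rt[:,0]@(cam-t));u[2]=0
zc=t[2]-.0077
e=plane("wrist",(250.6,208.4),zc,m);print("collar edge: axis est",e-.017*u-t, "along u",(e-.017*u-t)@u)
e=plane("wrist",(250.4,196.6),t[2]-.0577,m)
for r in(.002,.003,.004):print("tip r",r,(e-r*u-t)@u,(e-t)@Rt[:,1])
print("hole-t along u",(h-t)@u,"along jaw",(h-t)@Rt[:,1])
```

```text
hole [0.51495787 0.19776862 0.1       ]
[[-0.2731, 0.962, -0.0002], [0.962, 0.2731, -0.0005], [-0.0004, -0.0003, -1.0]]
cam rel tool [ 8.08229352e-02  2.01552870e-05 -1.62338056e-01]
collar edge: axis est [ 7.07992047e-05  2.31657642e-04 -7.70000000e-03] along u 0.0002035138784223387
tip r 0.002 0.00689505295233266 -5.092522569787562e-06
tip r 0.003 0.005895053103794947 -5.092522569787562e-06
tip r 0.004 0.004895053255257237 -5.092522569787562e-06
hole-t along u 0.004953393818718279 along jaw -0.00023775795298445706
```

Run:
```python
from h import *
t=np.array([.51658,.19308,.22978])
for n in("scene","side"):
    m=robot.camera_model(n);print(n,"exp tcp",proj(m,t),"exp tip",proj(m,t-[0,0,.0577]),"collar",proj(m,t-[0,0,.01]))
X=tri((379,192.),(222,249.));print("tip",X[0]-t,X[1])
I=[]
for n,f in(("scene","pics/c2.png"),("side","pics/s2.png")):
    m=robot.camera_model(n);p=proj(m,t-[0,0,.03]);x,y=int(p[0])-33,int(p[1])-30
    c=cv2.resize(cv2.imread(f)[y:y+75,x:x+50],None,fx=8,fy=8,interpolation=cv2.INTER_CUBIC)
    for d in(0,.01,.0577):
        q=(proj(m,t-[0,0,d])-[x,y]+.5)*8;cv2.circle(c,tuple(int(v) for v in q),4,(0,255,0),1)
    I.append(c)
cv2.imwrite("pics/tilt.png",np.hstack(I))
```

```text
scene exp tcp [384.58911003 173.4872231 ] exp tip [378.4312528  191.73160399] collar [383.47439424 176.78988157]
side exp tcp [220.19671349 220.79891422] exp tip [221.38146441 249.79369765] collar [220.40963054 226.00970045]
tip [-0.00013353  0.00036516 -0.05685509] [np.float64(0.0013335987249517775), np.float64(0.0013335987249518818)]
```

View pics/tilt.png

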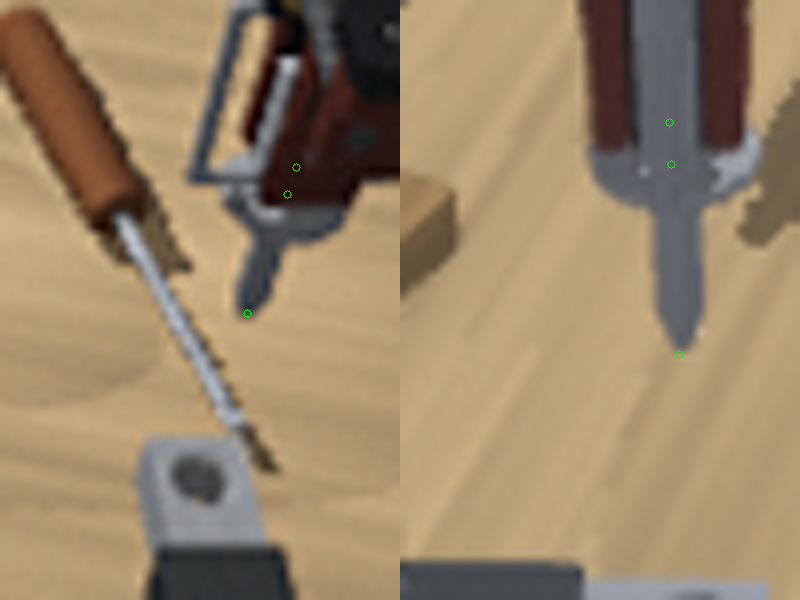

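Both fixed cameras show the pin upright with its tip at the expected spot (scene 378,192). The scene and side views, and the wrist view taken relative to the stem tip, agree that the hole is within about 1 mm of directly below. I'll insert now.

Run:
```python
from h import *
c=np.array([.5153,.1948])
robot.line_to([*c,.18],v=.08);robot.dwell(.2);p=robot.current_eef_pos();print(p)
c=c+np.array([.5158,.1936])-p[:2]
robot.line_to([*c,.165],v=.05);print(robot.current_eef_pos(),robot.current_force())
s=robot.line_to([*c,.118],v=.04,force_limit=12);print(s,robot.current_eef_pos(),robot.current_force())
if not s:
    s=robot.line_to([*c,.108],v=.02,force_limit=12);print(s,robot.current_eef_pos(),robot.current_force(),robot.current_width())
print(robot.current_clock())
np.save("c.npy",c)
```

```text
[0.51563698 0.1949788  0.18055418]
[0.51517464 0.19325498 0.16450988] [-0.01742643 -0.36425547 -2.09630946]
False [0.51549196 0.19377746 0.11798053] [ 0.60599514  3.53694118 -3.87914137]
True [0.51574655 0.19382438 0.11097969] [-0.63468167 -0.29931586  4.10434026] 0.01191833024597215
11.1167
```

Run:
```python
from h import *
c=np.load("c.npy")
robot.gripper_to(.05);robot.dwell(.5)
robot.line_to([*c,.152],v=.06)
snap("side","pics/s3.png");snap("scene","pics/c3.png")
print(robot.current_clock(),robot.current_eef_pos(),robot.current_force())
d=np.array([-.966,-.259]);print(robot.solve_ik([*(c+.087*d),.13],robot.current_tcp_rot()))
a=cv2.imread("pics/s3.png");b=cv2.imread("pics/c3.png")
f=lambda i,x,y:cv2.resize(i[y:y+112,x:x+75],(400,600),interpolation=cv2.INTER_CUBIC)
cv2.imwrite("pics/comb3.png",np.hstack([f(a,185,200),f(b,335,130)]))
```

```text
13.3083 [0.51515745 0.19326159 0.1515565 ] [-1.00339197  0.56130121 -0.56027815]
[ 0.05730946  0.32505744 -0.659939    2.09914477  0.27400996  0.80015152
 -0.48978068]
```

View pics/comb3.png

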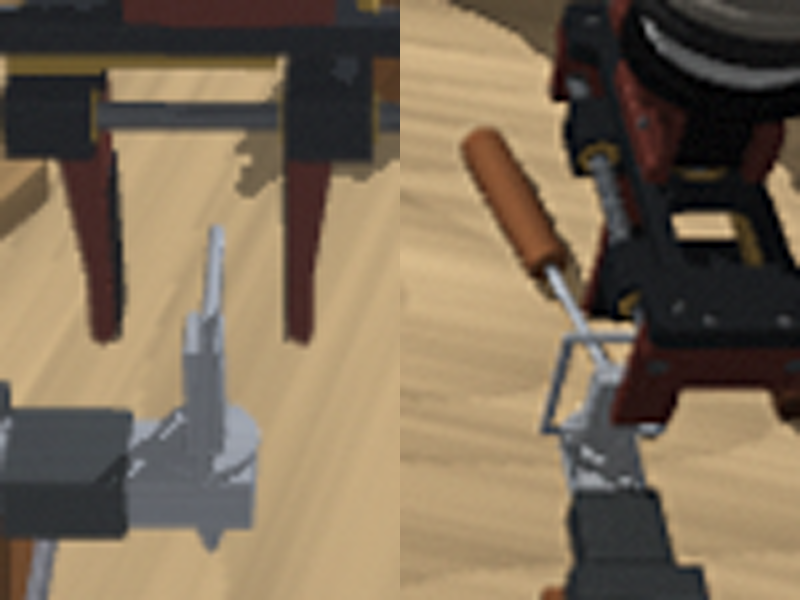

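The pin is seated with its tip below the bar (side view), and the ring stands, leaning slightly towards the free end, between the open fingers. Next I push it with the rear finger.

Run:
```python
from h import *
c=np.load("c.npy");d=np.array([-.966,-.259])
s=robot.line_to([*(c+.055*d),.152],v=.06,force_limit=10);print(s,robot.current_eef_pos(),robot.current_force())
s=robot.line_to([*(c+.085*d),.132],v=.06,force_limit=10);print(s,robot.current_eef_pos(),robot.current_force())
robot.dwell(.3)
robot.line_to([*(c+.085*d),.25],v=.12)
robot.dwell(.3)
snap("side","pics/s4.png");snap("scene","pics/c4.png");print(robot.current_clock(),robot.current_eef_pos(),robot.current_force())
a=cv2.imread("pics/s4.png");b=cv2.imread("pics/c4.png")
f=lambda i,x,y:cv2.resize(i[y:y+90,x:x+60],(400,600),interpolation=cv2.INTER_CUBIC)
cv2.imwrite("pics/comb4.png",np.hstack([f(a,200,235),f(b,345,170)]))
```

```text
False [0.46271951 0.17926674 0.15209032] [ 1.70192461 -0.54197707  0.24736299]
False [0.4336158  0.17153789 0.13216645] [1.02699908 0.58717943 0.58253917]
16.9583 [0.43326836 0.17141393 0.2498181 ] [ 0.45262823 -0.01130817 -0.853627  ]
```

View pics/comb4.png

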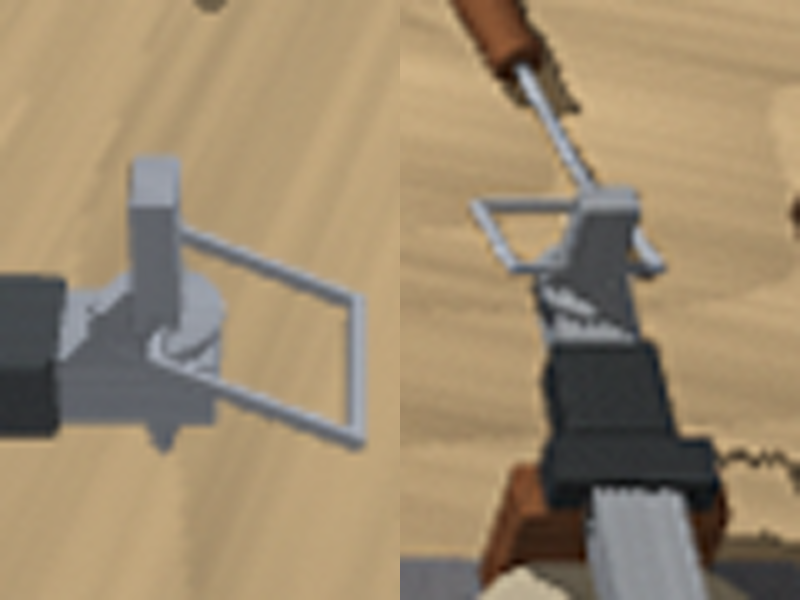

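Run:
```python
from h import *
k=lambda x,y:(200+x/6.667-.4,235+y/6.667-.4);h=lambda x,y:(345+(x-400)/6.667-.4,170+y/6.667-.4)
X,e=tri(h(478,205),k(357,298));hole=np.array([.5154,.1942,.1]);d=np.array([-.966,-.259])
print("wire end",X,e,"x in hole frame",(X-hole)[:2]@d,"z",X[2]-.1)
robot.job_done();print(robot.current_clock())
```

```text
wire end [0.47428293 0.15525823 0.08358764] [np.float64(0.001332654117403676), np.float64(0.0013326541174037954)] x in hole frame 0.04980501225856304 z -0.01641236009974116
the job is handed in; nothing more can be done
the job is handed in; nothing more can be done
```

I moved the linchpin (the middle pin, the only one in the stand with a wire ring) to the bar, pushed it into the hole and swung its ring over the free end. I handed the job in shortly after 17 s on the robot's clock; the hand-in gives no verdict.

**Seating:** contact stopped the descent with the tool at z = 0.111 m, against 0.1117 m expected for a fully seated pin. The pin was let go with the ring still standing. Pictures before and after the swing show it upright, with its tip below the bar.

**Ring:** one end of the cross-wire, triangulated from the two fixed cameras, lay about 50 mm past the hole and 16 mm below the bar's top face. That matches the ring resting on its stop. I measured only that end because the head hid part of the wire in one view.

**Clear of the robot:** at the end the gripper was open and raised, touching nothing. The forces I read were under 6 N, and the red look-alike was not touched.

**Disagreement:** the wrist camera alone put the hole 3–4 mm from where the fixed cameras did. It put the pin's tip off by a similar amount, so I used the offset between the two, which agreed with the fixed cameras to about 1 mm.

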